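Lean a drip board to dry

TASK

The white drip board is lying flat on the sloping drainer, where it cannot be gripped: slide it sideways along the drainer until one side hangs out far enough to pinch. Then lift it over to the drying stand and gently lean it there to dry: one long edge down on the base and up against the foot rail, its back resting on the stand's low wall, square to the wall and centred on it to within about 2 cm. Leave the dish, the jar and the bottle alone.

Things in the scene. Friction and masses are not known exactly. Their poses are not given: they have to be found in the camera images.
- board: White plastic board, 190 mm long (its y), 160 mm (its z), 10 mm thick (its x), about 0.3 kg (varies). Origin at its centre. x is its front face's normal; z points up the slope at the start. It lies on the drainer, lower long edge on the lip, its centre within 10 mm of the drainer's middle line. It slides with ordinary friction (coefficient about 0.5 to 0.7).
- drainer: Fixed steel drainer, left or right. A 6 mm sheet, 180 mm wide (y), slopes at 55 degrees from level, falling along the drainer's +x (away from the robot). Origin: centre of its underside, on the table. Behind the sheet it is open but for two thin posts 60 mm either side of the middle; nothing is behind what hangs out past its sides.
- drainer_foot (a point): Middle of the foot of the slope (x +50, z 20 mm in the drainer), where the sheet's top surface meets an 8 mm lip square to it; the middle of the board's lower back edge starts near here. The sheet rises from here to a ridge at drainer x -50, z 163 mm, 15 mm of slope above the board's upper edge. Same axes as the drainer.
- stand: Fixed aluminium drying stand, on the other side; origin at the centre of its underside, x away from the robot. Base plate 130 (x) by 220 (y) mm, top at z 6 mm. The board's foot goes on the base between wall and rail, its top leaning to -x over the wall; with foot on the rail and back on the wall's top edge it leans 26 degrees from upright.
- wall_top (a point): Middle of the top front edge of the stand's low wall, at x -20, z 91 mm in the stand. The wall is 120 mm wide (y) and 12 mm thick, all on the -x side of this point.
- rail_face (a point): Foot of the rail's inner (-x) face, at its middle, on the base plate: x +30, z 6 mm in the stand. The rail is 200 mm long (y), 10 mm thick, its top at z 20 mm.
- bottle: Loose white bottle with a blue cap, 60 mm across, 140 mm tall, beyond the work; origin under its centre.
- dish: Loose open glass staining dish, 70 by 90 by 45 mm, beyond the work; origin under its centre.
- jar: Loose amber jar with a black lid, 56 mm across, 70 mm tall, beyond the work; origin under its centre.
Things that resemble listed ones, but are neither listed nor needed, are in the scene too. What is shaped like the drainer but orange is not meant.

How it is judged (in metres and radians):
On the way:
1. the board has been slid sideways along the drainer, still lying flat on it, so that one side hangs out past the drainer's side edge ((y of board in the frame of drainer above 0.025 m or y of board in the frame of drainer below -0.025 m) and angle between the x axis of board and the x axis of drainer, either way round between 0.5 and 0.72 rad and z of board in the frame of drainer below 0.1 m and contact force between board and drainer above 0.3 N), for 0.1 s.
At the end, for the whole second after the job is handed in: The board stands still and let go on a long edge on the stand's base, between wall and rail, leaning over the wall 22 to 30 degrees from upright (foot within about 7 mm of the rail), its centre within 30 mm of the stand's middle, its long edge within 0.1 rad of the wall's direction (angle between the z axis of board and the z axis of stand, either way round between 0.38 and 0.52 rad and angle between the y axis of board and the y axis of stand, either way round below 0.1 rad and x of board in the frame of stand between -0.022 and 0.004 m and y of board in the frame of stand between -0.03 and 0.03 m and z of board in the frame of stand between 0.07 and 0.09 m and contact force between board and stand above 0.5 N and linear speed of board below 0.02 m/s and angular speed of board below 0.1 rad/s); the robot touches nothing.
It fails at once if the bottle, the dish or the jar was moved by more than 25 mm (distance of any of bottle, dish, jar from where it was at the start of the episode above 0.025 m).
It fails at once if the board was dropped or let fall onto the stand (touching it while moving faster than 0.25 m/s) (contact force between board and stand above 0.5 N and linear speed of board above 0.25 m/s).
It also fails if it takes over 61 s, if anything falls off the work surface, if the arm or the gripper's body presses on something with over 40 N, if the wrist force passes 120 N, or if a joint passes its speed limit or range.

ROBOT

A 6-joint arm with a two-finger parallel gripper is mounted at the origin on the work surface. World frame = base frame: x ahead of the robot, y to its left, z up, the work surface at z = 0. Lengths are in m, angles in degrees, forces in N, time in s.
With the tool pointing down it reaches from about 0.25 to 0.775 m from the base axis. Payload 8.9 kg.
Tool frame: the origin (TCP) lies midway between the tips of the shut fingers; the grasp point (between the pads) lies 19 mm behind it; z points along the fingers, y is the line along which they close (so a half turn about z gives the same grasp; the last joint's range is limited). The gripper opens to 85 mm and grips with 20 to 120 N. Pads are 22 mm wide; open, the fingers measure 114 mm over their backs; the gripper's body (76 mm by 85 mm) begins 54 mm behind the grasp point. The pads swing forward as they close: fully open they stand 13 mm farther back than shut.
Start: joints at [55.674, 16.656, -8.789, 64.555, 0, 82.019], TCP at [0.233, 0.47, 0.231] pointing down, gripper open.
Joint ranges: [-144.48, 144.48], [-52.06, 99.96], [-74.48, 78.29], [-112.23, 115.85], [-86.99, 84.42], [-180, 180]. Speed limits (degrees/s): [127.2, 127.2, 159.86, 180, 180, 180].

INTERFACE

Orientations are given as [roll, pitch, yaw] about the fixed x, y, z axes, in that order (R = Rz(yaw) Ry(pitch) Rx(roll)).
In Python, from bench import r, vision, job gives the robot as it stands.
- The arm moves only by the shell command python3 -m crank 'ROWS' [FORCE]. ROWS is JSON, a list of rows, each an object with "delta_pos": the shift along the tool's x, y, z in mm, a list of three; "yaw": the turn about the tool's z in degrees; "jaw": the closure, from -1 (fully open) to 1 (shut). In form: [{"delta_pos": [tx, ty, tz], "yaw": yaw, "jaw": jaw}, ...]. A call has 1 to 5 rows; each row shifts and turns the commanded pose from where the row before left it, along the tool's axes as they then stand; what a row does not reach is not made up. A row lasts 1/8 s, in which the tool goes at most 62.5 mm and 10.7 degrees, less where a joint would pass 70% of its speed; a pose out of reach is approached as far as the arm can. A call is refused whole if a number of a shift passes 62.5 or a number of a turn 10.7, either way. A call with a gripper value outside its range is refused whole. The fingers move at their own pace and stop on an object; FORCE is the grip in N (left out, the last holds). Time passes only in rows, so rows that do not move let the fingers close. It gives the time, the measured TCP pose, the force, the opening and the grip force at its end, in the units of the state.
- r.read_state(): the state, without advancing time (a new reading comes with each control period).
- vision.camera(name): name is "side" or "top" or "wrist"; returns a dict with "pixels" (420x560x3 uint8, red, green, blue), "z_map" (420x560 float32, m along the optical axis (not along the pixel's ray), 0 where there is no reading), "K" (3x3 intrinsics, pixels), "camera_from_world" (4x4, takes a point from world to camera coordinates). Camera axes: x right, y down, z forward; pixel columns grow to the right and rows downward; lengths in m; the calibration is good to about 2 mm. A picture is of the moment at which its call begins.
- job.sign_off(): hands the job in; it is judged then, once.
The state is a dict: "t": time; "q": joint angles; "joint_vel": joint speeds; "joint_torque": joint torques, N m; "eef_pos": TCP position; "tcp_rot": TCP orientation; "force": force on the tool from outside, world axes, zero at the start; "torque": the same for the moment, N m; "width": opening from 0.0 (shut) to 1.0 (fully open); "gripper_force": force on a finger pad.
Only numpy, scipy, OpenCV 4.12 (cv2) and the standard library are available. Lean on these libraries where they do the work, as an engineer would, in place of code of your own. Each camera call takes 0.05 s, during which the arm holds its last target. There are 200 camera calls.

## Working session

There is one attempt and no reset: what is moved stays moved. The work goes in short steps, Python scripts to look and compute and a shell command to move; the robot and the scene stay as the last step left them, time stands still between calls to the robot, and variables do not carry over. Pictures are saved under pics/ and viewed, at most 13 in all, crops included, and the job is handed in when it is done.

```bash
ls; mkdir -p pics; python3 - <<'E'
from bench import r,vision
import cv2,numpy as np
print(r.read_state())
for n in ("top","side"):
    c=vision.camera(n); cv2.imwrite(f"pics/{n}0.png",c["pixels"][:,:,::-1]); np.savez(f"{n}0.npz",**c)
    print(n,c["K"].tolist(),np.round(c["camera_from_world"],3).tolist())
E
```

```text
pics
{'t': 0.0, 'q': array([ 5.56741043e+01,  1.66881658e+01, -8.83016837e+00,  6.45553916e+01,
       -9.09203557e-04,  8.20181831e+01]), 'joint_vel': array([ 0.03128599, -0.10060239, -0.03077388,  0.08307617, -0.11678996,
        0.05868935]), 'joint_torque': array([ 1.03361472e-03, -5.37140036e+01,  3.31373227e+01,  1.56072417e-02,
       -2.63742695e-04, -1.28027747e-05]), 'eef_pos': array([0.23273243, 0.47011123, 0.23074509]), 'tcp_rot': array([-1.79926862e+02, -9.33708812e-03,  1.53655916e+02]), 'force': array([0.22476154, 0.40000718, 0.25340781]), 'torque': array([-0.04587954, -0.0260257 ,  0.04110486]), 'gripper_force': 0.0, 'width': 0.9949673429163103}
top [[453.1595277248879, 0.0, 273.4282150765101], [0.0, 453.1595277248879, 213.58896688408635], [0.0, 0.0, 1.0]] [[-0.01, -1.0, -0.006, -0.034], [-0.986, 0.01, -0.169, 0.55], [0.169, 0.005, -0.986, 1.162], [0.0, 0.0, 0.0, 1.0]]
side [[417.3044110387839, 0.0, 281.52330703831655], [0.0, 417.3044110387839, 212.22812675145312], [0.0, 0.0, 1.0]] [[-0.993, -0.116, -0.016, 0.529], [-0.074, 0.729, -0.681, 0.156], [0.091, -0.675, -0.732, 0.973], [0.0, 0.0, 0.0, 1.0]]
```

View pics/top0.png

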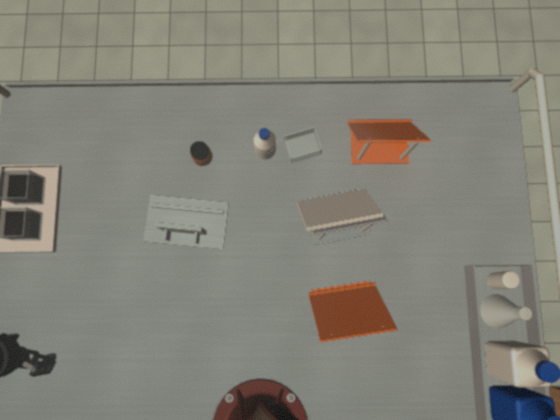

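View pics/side0.png

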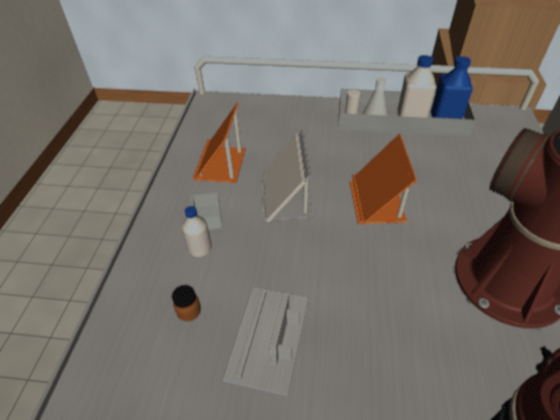

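The steel drainer candidates are: grey (340,210) in top with the board on it, and two orange look-alikes at (388,140) and (352,312). The grey one fits. The stand is at (187,222), the jar at (200,152), the bottle at (264,140) and the dish at (302,145). Next is a close crop plus depth.

```bash
cat > h.py <<'E'
import numpy as np,cv2
def pts(c):
    z=c["z_map"];K=c["K"];T=c["camera_from_world"]
    v,u=np.indices(z.shape)
    p=np.stack([(u-K[0,2])/K[0,0]*z,(v-K[1,2])/K[1,1]*z,z],-1)
    return (p-T[:3,3])@T[:3,:3]   # R^T(p-t)
E
python3 - <<'E'
import numpy as np,cv2
from h import *
t=dict(np.load("top0.npz"));s=dict(np.load("side0.npz"))
a=cv2.resize(t["pixels"][180:250,290:390],(500,350),interpolation=cv2.INTER_CUBIC)
b=cv2.resize(t["pixels"][185:260,135:235],(300,225),interpolation=cv2.INTER_CUBIC)
d=cv2.resize(s["pixels"][125:230,250:320],(300,375),interpolation=cv2.INTER_CUBIC)
o=np.zeros((600,800,3),np.uint8);o[:350,:500]=a;o[:225,500:]=b;o[225:600,500:]=d
e=cv2.resize(s["pixels"][280:400,220:320],(300,250)[:2],interpolation=cv2.INTER_CUBIC);o[350:600,:300]=e
cv2.imwrite("pics/c1.png",o[:,:,::-1])
P=pts(t)
np.set_printoptions(precision=3,suppress=True,linewidth=200)
for uv in [(330,205),(350,210),(370,205),(340,195),(340,222),(155,200),(187,205),(187,215),(187,232),(187,240),(302,145)]: print(uv,P[uv[1],uv[0]])
# plane fit
R=P[188:235,292:390].reshape(-1,3); R=R[R[:,2]>.03]
best=0
rng=np.random.default_rng(0)
for _ in range(500):
    q=R[rng.choice(len(R),3,False)];n=np.cross(q[1]-q[0],q[2]-q[0]);n/=np.linalg.norm(n)+1e-9
    k=abs((R-q[0])@n)<.003
    if k.sum()>best: best=k.sum();I=k
Q=R[I];m=Q.mean(0);n=np.linalg.svd(Q-m)[2][2];n*=np.sign(n[2])
print(best,len(R),"m",m,"n",n,"tilt",np.degrees(np.arccos(n[2])),"yaw",np.degrees(np.arctan2(n[1],n[0])))
E
```

```text
(330, 205) [ 0.566 -0.187  0.077]
(350, 210) [ 0.545 -0.232  0.118]
(370, 205) [ 0.558 -0.284  0.11 ]
(340, 195) [ 0.601 -0.22   0.034]
(340, 222) [ 0.509 -0.2    0.156]
(155, 200) [0.6   0.291 0.002]
(187, 205) [0.583 0.199 0.01 ]
(187, 215) [0.556 0.2   0.006]
(187, 232) [0.506 0.195 0.024]
(187, 240) [0.486 0.198 0.005]
(302, 145) [ 0.755 -0.122  0.001]
2055 2684 m [ 0.552 -0.203  0.101] n [0.804 0.144 0.577] tilt 54.75456800289647 yaw 10.170108808453739
```

View pics/c1.png

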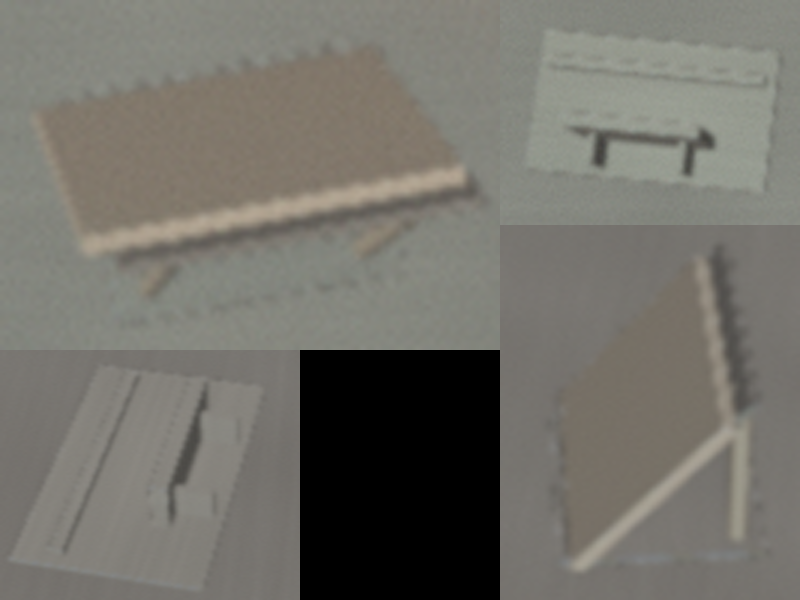

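```bash
python3 - <<'E'
import numpy as np,cv2
from h import *
np.set_printoptions(precision=4,suppress=True,linewidth=200)
S={n:pts(dict(np.load(n+"0.npz"))) for n in("top","side")}
for n,P in S.items():
    R=P.reshape(-1,3)
    k=(abs(R[:,0]-.55)<.13)&(abs(R[:,1]+.21)<.16)&(R[:,2]>.015)&(R[:,2]<.19);R=R[k]
    best=0;rng=np.random.default_rng(0)
    for _ in range(500):
        q=R[rng.choice(len(R),3,False)];nn=np.cross(q[1]-q[0],q[2]-q[0]);nn/=np.linalg.norm(nn)+1e-9
        kk=abs((R-q[0])@nn)<.003
        if kk.sum()>best:best=kk.sum();I=kk
    Q=R[I];m=Q.mean(0);nn=np.linalg.svd(Q-m)[2][2];nn*=np.sign(nn[2])
    yaw=np.arctan2(nn[1],nn[0]);ey=np.array([-np.sin(yaw),np.cos(yaw),0]);up=np.cross(nn,ey)
    a=(Q-m)@ey;b=(Q-m)@up
    if up[2]<0:up=-up;b=-b
    lo,hi=np.percentile(a,[.7,99.3]);l2,h2=np.percentile(b,[.7,99.3])
    # min area rect
    rc=cv2.minAreaRect(np.c_[a,b].astype(np.float32)*1000)
    c=m+ey*(lo+hi)/2+up*(l2+h2)/2
    print(n,"yaw",np.degrees(yaw),"tilt",np.degrees(np.arccos(nn[2])),"a",hi-lo,"b",h2-l2,"centre front",c,"rect",rc,"board c",c-nn*.005)
    for z0,z1 in((.085,.1),(.016,.024)):
        T=P.reshape(-1,3);k=(abs(T[:,0]-.54)<.09)&(abs(T[:,1]-.2)<.12)&(T[:,2]>z0)&(T[:,2]<z1);T=T[k]
        print(" stand",z0,len(T), cv2.minAreaRect(T[:,:2].astype(np.float32)*1000) if len(T)>3 else "", T.mean(0) if len(T) else "")
E
```

```text
top yaw 10.212337205389337 tilt 54.7874201713597 a 0.18737517442053434 b 0.1630742017694564 centre front [ 0.5579 -0.2021  0.0919] rect ((-0.5543670654296875, -9.103775024414062), (169.91160583496094, 191.48971557617188), 89.19092559814453) board c [ 0.5539 -0.2029  0.089 ]
 stand 0.085 227 ((512.5293579101562, 204.6634521484375), (119.5980224609375, 12.642146110534668), 83.30731201171875) [0.5121 0.2046 0.0915]
 stand 0.016 272 ((529.4596557617188, 202.99697875976562), (199.6167449951172, 98.41929626464844), 83.59733581542969) [0.5654 0.1994 0.0201]
side yaw 10.194450412952921 tilt 55.03109100965622 a 0.18841251763535366 b 0.16464438064272827 centre front [ 0.5579 -0.2001  0.0893] rect ((-8.998794555664062, -6.1302947998046875), (168.25250244140625, 196.41436767578125), 89.96775817871094) board c [ 0.5538 -0.2008  0.0864]
 stand 0.085 367 ((511.6452941894531, 206.3984832763672), (120.572265625, 12.439713478088379), 83.7770767211914) [0.5118 0.2105 0.0904]
 stand 0.016 512 ((528.6489868164062, 204.56895446777344), (199.97500610351562, 98.11187744140625), 83.69691467285156) [0.562  0.2091 0.0196]
```

```bash
cat >> h.py <<'E'
from scipy.spatial.transform import Rotation as Ro
D0=np.array([.5459,-.2035,0]);DY=10.2
S0=np.array([.5378,.2026,0]);SY=-6.4
def W(o,yaw,p): return o+Ro.from_euler("z",yaw,degrees=True).apply(np.array(p,float)/1000)
def go(target):
    from bench import r
    s=r.read_state();R=Ro.from_euler("xyz",s["tcp_rot"],degrees=True)
    d=R.inv().apply(np.array(target)-s["eef_pos"])*1000
    print("t",s["t"],"pos",np.round(s["eef_pos"],4),"yaw",np.round(s["tcp_rot"],1),"F",np.round(s["force"],1),"w",round(s["width"],3),"gf",s["gripper_force"],"-> target",np.round(target,4),"tool delta mm",np.round(d,1),"n",np.linalg.norm(d)/62.5)
    return d
E
python3 -m crank '[{"delta_pos":[0,0,-5],"yaw":-9.1,"jaw":1},{"delta_pos":[0,0,-5],"yaw":-9.1,"jaw":1},{"delta_pos":[0,0,-5],"yaw":-9.1,"jaw":1},{"delta_pos":[0,0,-5],"yaw":-9.2,"jaw":1}]' 60
python3 -c "
from h import *
go(W(D0,DY,[29.4,-125,250]))"
```

```text
t: 0.6
eef_pos: [0.2328, 0.4703, 0.2511]
tcp_rot: [-180.0, -0.0, -169.5]
force: [-0.1, -0.1, -0.3]
width: 0.143
gripper_force: 0.0
t 0.6 pos [0.2328 0.4703 0.2511] yaw [-180.    -0.  -169.5] F [-0.1 -0.1 -0.3] w 0.143 gf 0.0 -> target [ 0.597  -0.3213  0.25  ] tool delta mm [-214.4 -844.5    1.5] n 13.941253504228069
```

```bash
for i in 1; do python3 -m crank '[{"delta_pos":[-14.3,-56.3,0],"yaw":0,"jaw":1},{"delta_pos":[-14.3,-56.3,0],"yaw":0,"jaw":1},{"delta_pos":[-14.3,-56.3,0],"yaw":0,"jaw":1},{"delta_pos":[-14.3,-56.3,0],"yaw":0,"jaw":1},{"delta_pos":[-14.3,-56.3,0],"yaw":0,"jaw":1}]'; done
python3 -m crank '[{"delta_pos":[-14.3,-56.3,0],"yaw":0,"jaw":1},{"delta_pos":[-14.3,-56.3,0],"yaw":0,"jaw":1},{"delta_pos":[-14.3,-56.3,0],"yaw":0,"jaw":1},{"delta_pos":[-14.3,-56.3,0],"yaw":0,"jaw":1},{"delta_pos":[-14.3,-56.3,0],"yaw":0,"jaw":1}]'
python3 -m crank '[{"delta_pos":[-14.3,-56.3,0],"yaw":0,"jaw":1},{"delta_pos":[-14.3,-56.3,0],"yaw":0,"jaw":1},{"delta_pos":[-14.3,-56.3,0],"yaw":0,"jaw":1},{"delta_pos":[-14.3,-56.3,0],"yaw":0,"jaw":1},{"delta_pos":[-14.3,-56.3,0],"yaw":0,"jaw":1}]'
python3 -c "
from h import *
go(W(D0,DY,[29.4,-125,70]))"
```

```text
t: 1.23
eef_pos: [0.3533, 0.2043, 0.2512]
tcp_rot: [180.0, 0.0, -169.8]
force: [0.9, 0.7, -0.0]
width: 0.004
gripper_force: 0.0
t: 1.85
eef_pos: [0.4734, -0.0604, 0.2512]
tcp_rot: [180.0, -0.0, -169.9]
force: [-0.2, -0.1, -0.7]
width: -0.003
gripper_force: 0.0
t: 2.48
eef_pos: [0.5934, -0.3247, 0.2509]
tcp_rot: [180.0, -0.0, -169.9]
force: [0.2, 0.4, 0.8]
width: -0.004
gripper_force: 0.0
t 2.475 pos [ 0.5934 -0.3247  0.2509] yaw [ 180.    -0.  -169.9] F [0.2 0.4 0.8] w -0.004 gf 0.0 -> target [ 0.597  -0.3213  0.07  ] tool delta mm [ -4.2   2.6 180.9] n 2.895306966804777
```

```bash
python3 -m crank '[{"delta_pos":[-4,0,45],"yaw":0,"jaw":1},{"delta_pos":[0,0,45],"yaw":0,"jaw":1},{"delta_pos":[0,0,45],"yaw":0,"jaw":1},{"delta_pos":[0,0,36],"yaw":0,"jaw":1},{"delta_pos":[0,0,10],"yaw":0,"jaw":1}]'
python3 - <<'E'
from h import *
from bench import vision
go(W(D0,DY,[29.4,-125,70]))
c=vision.camera("side");t=vision.camera("top")
a=cv2.resize(c["pixels"][110:250,230:330],(428,600),interpolation=cv2.INTER_CUBIC)
b=cv2.resize(t["pixels"][170:270,290:412],(366,300),interpolation=cv2.INTER_CUBIC)
o=np.zeros((600,800,3),np.uint8);o[:,:428]=a;o[:300,430:796]=b
cv2.imwrite("pics/p2.png",o[:,:,::-1])
E
```

```text
t: 3.1
eef_pos: [0.5953, -0.3211, 0.0675]
tcp_rot: [179.8, -0.2, -169.8]
force: [0.4, -0.2, 0.2]
width: 0.004
gripper_force: 0.0
t 3.1 pos [ 0.5953 -0.3211  0.0675] yaw [ 179.8   -0.2 -169.8] F [ 0.4 -0.2  0.2] w 0.004 gf 0.0 -> target [ 0.597  -0.3213  0.07  ] tool delta mm [-1.6 -0.5 -2.5] n 0.048414182789615075
```

View pics/p2.png

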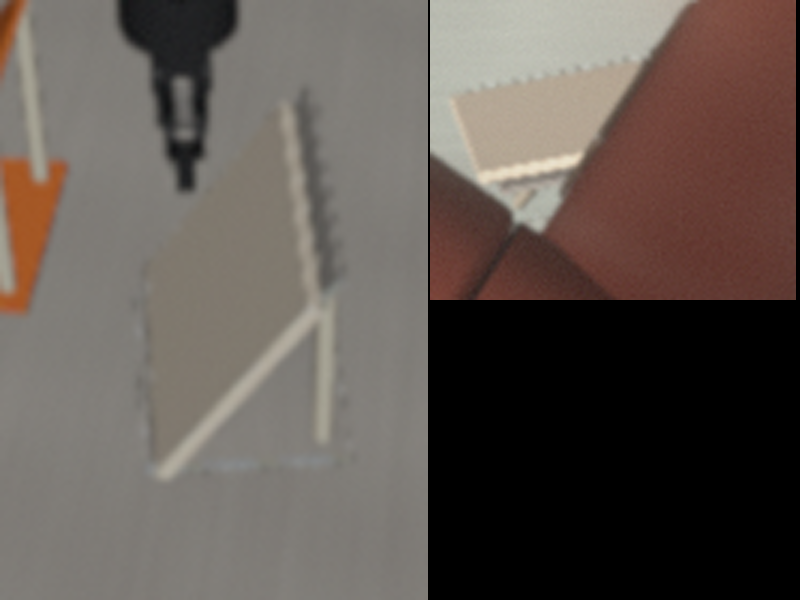

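The fingers sit beside the board's -y edge: tip at (185,185) in the crop, clear of the sheet. I'll push toward +y.

```bash
python3 -m crank '[{"delta_pos":[-1.6,6,-2.5],"yaw":0,"jaw":1},{"delta_pos":[0,6,0],"yaw":0,"jaw":1},{"delta_pos":[0,6,0],"yaw":0,"jaw":1},{"delta_pos":[0,6,0],"yaw":0,"jaw":1},{"delta_pos":[0,0,0],"yaw":0,"jaw":1}]'
python3 -m crank '[{"delta_pos":[0,6,0],"yaw":0,"jaw":1},{"delta_pos":[0,6,0],"yaw":0,"jaw":1},{"delta_pos":[0,0,0],"yaw":0,"jaw":1}]'
```

```text
t: 3.82
eef_pos: [0.5944, -0.298, 0.0731]
tcp_rot: [-180.0, 0.0, -169.8]
force: [0.4, 1.1, 0.1]
width: 0.002
gripper_force: 0.0
t: 4.2
eef_pos: [0.5922, -0.2861, 0.073]
tcp_rot: [180.0, 0.0, -169.8]
force: [0.5, -1.7, -0.1]
width: 0.001
gripper_force: 0.8
```

```bash
python3 -m crank '[{"delta_pos":[0,6,1.5],"yaw":0,"jaw":1},{"delta_pos":[0,6,0],"yaw":0,"jaw":1},{"delta_pos":[0,6,0],"yaw":0,"jaw":1},{"delta_pos":[0,6,0],"yaw":0,"jaw":1},{"delta_pos":[0,6,0],"yaw":0,"jaw":1}]'
python3 - <<'E'
from h import *
from bench import vision
go(W(D0,DY,[29.4,-55,70]))
c=vision.camera("side");t=vision.camera("top")
a=cv2.resize(c["pixels"][110:250,230:330],(428,600),interpolation=cv2.INTER_CUBIC)
b=cv2.resize(t["pixels"][170:270,290:412],(366,300),interpolation=cv2.INTER_CUBIC)
o=np.zeros((600,800,3),np.uint8);o[:,:428]=a;o[:300,430:796]=b
cv2.imwrite("pics/p3.png",o[:,:,::-1])
E
```

```text
t: 4.82
eef_pos: [0.5875, -0.2593, 0.0726]
tcp_rot: [-179.7, 0.0, -169.9]
force: [-1.1, -10.8, 6.9]
width: -0.002
gripper_force: 4.9
t 4.825 pos [ 0.5875 -0.2593  0.0726] yaw [-179.7    0.  -169.9] F [ -1.1 -10.8   6.9] w -0.002 gf 4.940225780010223 -> target [ 0.5846 -0.2524  0.07  ] tool delta mm [1.7 7.3 2.6] n 0.1265553661912249
```

View pics/p3.png

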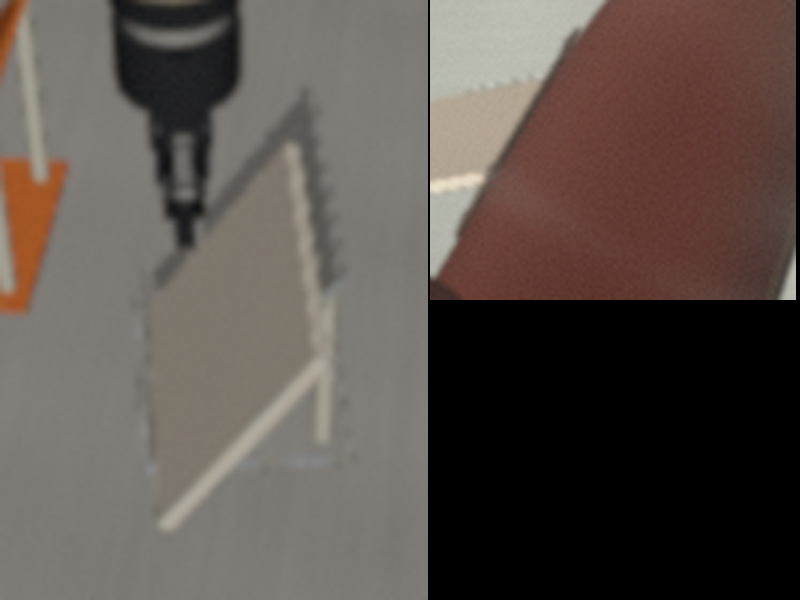

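The board has slid flat: its +y side edge, from (165,525) to (320,360), now overhangs. A little more push, then I'll measure.

```bash
cat >> h.py <<'E'
def board(P,c0,rad=.14,zlo=.015):
    R=P.reshape(-1,3);R=R[(np.linalg.norm(R-c0,axis=1)<rad)&(R[:,2]>zlo)]
    best=0;rng=np.random.default_rng(0)
    for _ in range(500):
        q=R[rng.choice(len(R),3,False)];nn=np.cross(q[1]-q[0],q[2]-q[0]);nn/=np.linalg.norm(nn)+1e-9
        kk=abs((R-q[0])@nn)<.0025
        if kk.sum()>best:best=kk.sum();I=kk
    Q=R[I];m=Q.mean(0);nn=np.linalg.svd(Q-m)[2][2];nn*=np.sign(nn[0])
    yaw=np.arctan2(nn[1],nn[0]);ey=np.array([-np.sin(yaw),np.cos(yaw),0]);up=np.cross(nn,ey)
    a=(Q-m)@ey;b=(Q-m)@up
    lo,hi=np.percentile(a,[.7,99.3]);l2,h2=np.percentile(b,[.7,99.3])
    c=m+ey*(lo+hi)/2+up*(l2+h2)/2-nn*.005
    print("board c",np.round(c,4),"yaw",round(np.degrees(yaw),1),"tilt from upright",round(np.degrees(np.arcsin(nn[2])),1),"size",round(hi-lo,4),round(h2-l2,4),"rect",cv2.minAreaRect(np.c_[a,b].astype(np.float32)*1000)[1:])
    return c,yaw,nn
E
python3 -m crank '[{"delta_pos":[0,6,-1],"yaw":0,"jaw":1},{"delta_pos":[0,5,0],"yaw":0,"jaw":1},{"delta_pos":[0,0,0],"yaw":0,"jaw":1},{"delta_pos":[0,0,0],"yaw":0,"jaw":1},{"delta_pos":[0,-20,-20],"yaw":0,"jaw":1}]'
python3 -m crank '[{"delta_pos":[-20,-20,-55],"yaw":0,"jaw":1},{"delta_pos":[0,0,-55],"yaw":0,"jaw":1},{"delta_pos":[0,0,-55],"yaw":0,"jaw":-0.5}]'
python3 - <<'E'
from h import *
from bench import vision
c,yaw,n=board(pts(vision.camera("side")),np.array([.55,-.16,.09]))
d=Ro.from_euler("z",-DY,degrees=True).apply(c-D0);print("in D frame",d)
E
```

```text
t: 5.55
eef_pos: [0.5867, -0.2634, 0.0905]
tcp_rot: [179.7, -0.2, -169.7]
force: [-0.1, -0.2, 0.3]
width: 0.0
gripper_force: 0.0
t: 5.92
eef_pos: [0.611, -0.2811, 0.258]
tcp_rot: [179.8, -0.1, -169.8]
force: [0.5, -1.2, 0.0]
width: 0.202
gripper_force: 0.0
board c [ 0.5438 -0.1477  0.0872] yaw 10.2 tilt from upright 35.0 size 0.189 0.1628 rect ((168.93228149414062, 221.62171936035156), 89.61160278320312)
in D frame [0.00785434 0.0552456  0.08716857]
```

```bash
python3 -m crank '[{"delta_pos":[0,0,0],"yaw":10,"jaw":-1},{"delta_pos":[0,0,0],"yaw":10,"jaw":-1},{"delta_pos":[0,0,0],"yaw":10,"jaw":-1},{"delta_pos":[0,0,0],"yaw":10,"jaw":-1},{"delta_pos":[0,0,0],"yaw":10,"jaw":-1}]' 30
python3 -m crank '[{"delta_pos":[0,0,0],"yaw":10,"jaw":-1},{"delta_pos":[0,0,0],"yaw":10,"jaw":-1},{"delta_pos":[0,0,0],"yaw":10,"jaw":-1},{"delta_pos":[0,0,0],"yaw":10,"jaw":-1}]'
python3 -c "
from h import *
go(W(D0,DY,[-12,133,250]))"
```

```text
t: 6.6
eef_pos: [0.6111, -0.2811, 0.2561]
tcp_rot: [180.0, -0.2, 139.8]
force: [-0.1, 0.1, 0.1]
width: 1.001
gripper_force: 0.0
t: 7.1
eef_pos: [0.6111, -0.2811, 0.2561]
tcp_rot: [-179.9, -0.2, 99.8]
force: [0.0, -0.8, -0.1]
width: 1.003
gripper_force: 0.0
t 7.1 pos [ 0.6111 -0.2811  0.2561] yaw [-179.9   -0.2   99.8] F [ 0.  -0.8 -0.1] w 1.003 gf 0.0 -> target [ 0.5105 -0.0747  0.25  ] tool delta mm [220.5 -63.8   6.8] n 3.673772793012948
```

```bash
python3 -m crank '[{"delta_pos":[55,-16,0],"yaw":0,"jaw":-1},{"delta_pos":[55,-16,0],"yaw":0,"jaw":-1},{"delta_pos":[55,-16,0],"yaw":0,"jaw":-1},{"delta_pos":[55,-16,0],"yaw":0,"jaw":-1},{"delta_pos":[0,0,0],"yaw":0,"jaw":-1}]'
python3 -c "
from h import *
go(W(D0,DY,[-12,133,97]))"
```

```text
t: 7.72
eef_pos: [0.5073, -0.073, 0.257]
tcp_rot: [-179.9, -0.2, 100.4]
force: [0.6, -0.7, -0.1]
width: 0.998
gripper_force: 0.0
t 7.725 pos [ 0.5073 -0.073   0.257 ] yaw [-179.9   -0.2  100.4] F [ 0.6 -0.7 -0.1] w 0.998 gf 0.0 -> target [ 0.5105 -0.0747  0.097 ] tool delta mm [ -2.7   3.2 160. ] n 2.5601868107414125
```

```bash
python3 -m crank '[{"delta_pos":[-2.5,3,40],"yaw":0,"jaw":-1},{"delta_pos":[0,0,40],"yaw":0,"jaw":-1},{"delta_pos":[0,0,40],"yaw":0,"jaw":-1},{"delta_pos":[0,0,40],"yaw":0,"jaw":-1},{"delta_pos":[0,0,0],"yaw":0,"jaw":-1}]'
python3 - <<'E'
from h import *
from bench import vision
go(W(D0,DY,[-12,133,97]))
c=vision.camera("side");w=vision.camera("wrist")
a=cv2.resize(c["pixels"][90:250,230:330],(375,600),interpolation=cv2.INTER_CUBIC)
o=np.zeros((600,800,3),np.uint8);o[:,:375]=a;o[:318,376:800]=cv2.resize(w["pixels"],(424,318))
cv2.imwrite("pics/p4.png",o[:,:,::-1])
E
```

```text
t: 8.35
eef_pos: [0.5106, -0.0781, 0.0945]
tcp_rot: [-179.7, -0.2, 100.1]
force: [-0.2, 0.4, 0.6]
width: 1.003
gripper_force: 0.0
t 8.35 pos [ 0.5106 -0.0781  0.0945] yaw [-179.7   -0.2  100.1] F [-0.2  0.4  0.6] w 1.003 gf 0.0 -> target [ 0.5105 -0.0747  0.097 ] tool delta mm [ 3.3  0.5 -2.5] n 0.0667330273984804
```

View pics/p4.png

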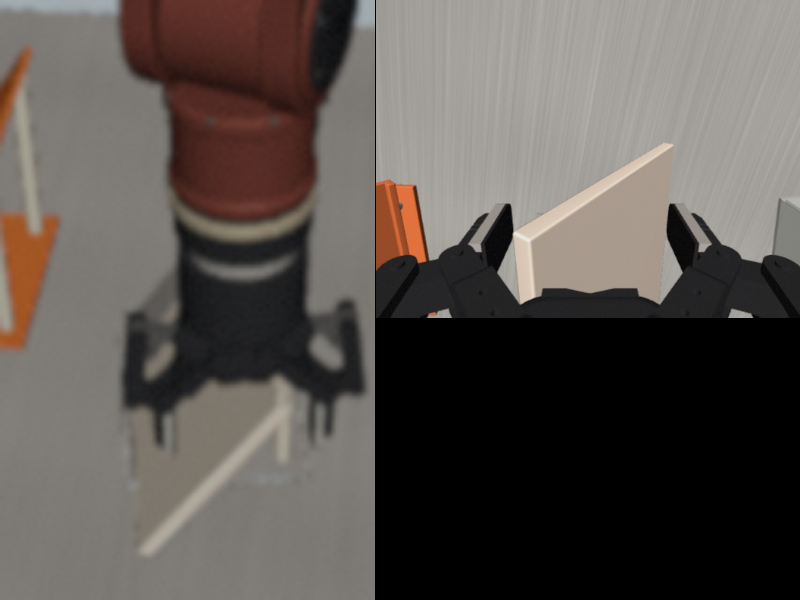

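The board lies between the open pads; in the wrist view the pads are at (495,235) and (685,235), with the board's top edge at (520,240). Closing lightly.

```bash
python3 -m crank '[{"delta_pos":[3,0,-2],"yaw":0,"jaw":0.4},{"delta_pos":[0,0,0],"yaw":0,"jaw":0.4},{"delta_pos":[0,0,0],"yaw":0,"jaw":0.4},{"delta_pos":[0,0,0],"yaw":0,"jaw":0.5}]' 25
python3 -m crank '[{"delta_pos":[0,0,0],"yaw":0,"jaw":0.6},{"delta_pos":[0,0,0],"yaw":0,"jaw":0.7}]' 25
```

```text
t: 8.95
eef_pos: [0.5159, -0.0737, 0.1014]
tcp_rot: [179.5, -0.2, 100.3]
force: [5.9, 11.8, 6.9]
width: 0.416
gripper_force: 16.4
t: 9.2
eef_pos: [0.5167, -0.0734, 0.1015]
tcp_rot: [179.5, -0.2, 100.4]
force: [6.7, 11.8, 5.9]
width: 0.408
gripper_force: 17.1
```

```bash
python3 -m crank '[{"delta_pos":[0,5,-6],"yaw":0,"jaw":1},{"delta_pos":[0,5,-6],"yaw":0,"jaw":1},{"delta_pos":[0,5,-6],"yaw":0,"jaw":1},{"delta_pos":[0,5,-6],"yaw":0,"jaw":1}]' 25
python3 - <<'E'
from h import *
from bench import vision
c=vision.camera("side");w=vision.camera("wrist")
a=cv2.resize(c["pixels"][90:250,230:330],(375,600),interpolation=cv2.INTER_CUBIC)
o=np.zeros((600,800,3),np.uint8);o[:,:375]=a;o[:318,376:800]=cv2.resize(w["pixels"],(424,318))
cv2.imwrite("pics/p5.png",o[:,:,::-1])
E
```

```text
t: 9.7
eef_pos: [0.5369, -0.0717, 0.1254]
tcp_rot: [179.5, 0.0, 100.3]
force: [10.1, 2.5, -3.1]
width: 0.238
gripper_force: 14.5
```

View pics/p5.png

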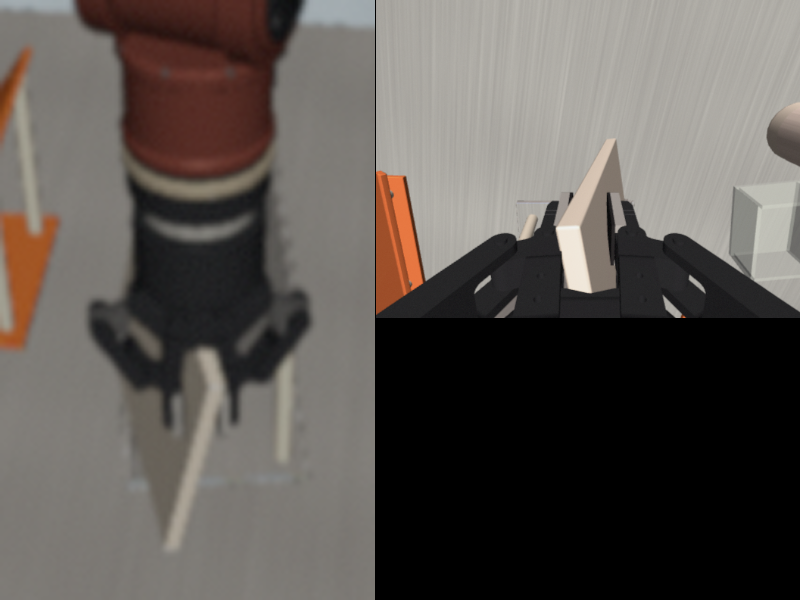

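The board is turning upright between the pads, as planned; I'll continue up and away from the sheet.

```bash
python3 -m crank '[{"delta_pos":[0,6,-6],"yaw":0,"jaw":1},{"delta_pos":[0,6,-6],"yaw":0,"jaw":1},{"delta_pos":[0,6,-6],"yaw":0,"jaw":1},{"delta_pos":[0,4,-10],"yaw":0,"jaw":1},{"delta_pos":[0,0,-10],"yaw":0,"jaw":1}]' 40
python3 -m crank '[{"delta_pos":[0,0,-10],"yaw":0,"jaw":1},{"delta_pos":[0,0,-15],"yaw":0,"jaw":1},{"delta_pos":[0,0,-25],"yaw":0,"jaw":1},{"delta_pos":[0,0,-35],"yaw":0,"jaw":1},{"delta_pos":[0,0,-35],"yaw":0,"jaw":1}]' 80
```

```text
t: 10.42
eef_pos: [0.5539, -0.0682, 0.1618]
tcp_rot: [-180.0, -0.0, 100.2]
force: [-0.3, -0.2, -3.5]
width: 0.109
gripper_force: 39.2
t: 11.05
eef_pos: [0.5537, -0.0683, 0.2831]
tcp_rot: [-180.0, 0.0, 100.1]
force: [-0.2, -0.3, -4.0]
width: 0.11
gripper_force: 79.5
```

```bash
python3 - <<'E'
from h import *
from bench import vision
go(W(S0,SY,[0,78,320]))
c=vision.camera("side");w=vision.camera("wrist")
P=pts(c)
a=cv2.resize(c["pixels"][50:250,220:345],(375,600),interpolation=cv2.INTER_CUBIC)
o=np.zeros((600,800,3),np.uint8);o[:,:375]=a;o[:318,376:800]=cv2.resize(w["pixels"],(424,318))
cv2.imwrite("pics/p6.png",o[:,:,::-1])
E
```

```text
t 11.05 pos [ 0.5537 -0.0683  0.2831] yaw [-180.     0.   100.1] F [-0.2 -0.3 -4. ] w 0.11 gf 79.49791431427002 -> target [0.5465 0.2801 0.32  ] tool delta mm [344.3  54.3 -36.9] n 5.607662481184177
```

View pics/p6.png

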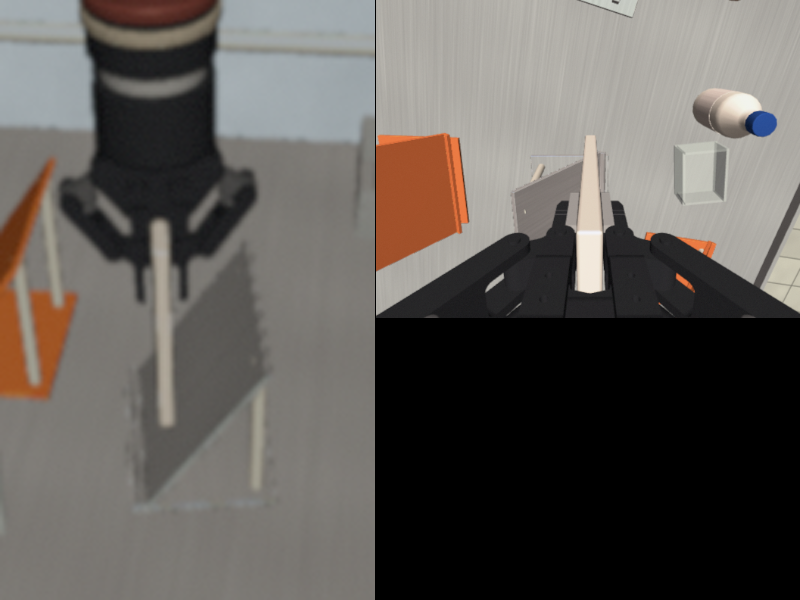

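```bash
python3 -m crank '[{"delta_pos":[20,0,-10],"yaw":8.3,"jaw":1},{"delta_pos":[20,0,-10],"yaw":8.2,"jaw":1},{"delta_pos":[40,0,0],"yaw":0,"jaw":1},{"delta_pos":[50,0,0],"yaw":0,"jaw":1},{"delta_pos":[40,0,0],"yaw":0,"jaw":1}]'
python3 -c "
from h import *
go(W(S0,SY,[22,78,290]))"
```

```text
t: 11.78
eef_pos: [0.5639, 0.1022, 0.3006]
tcp_rot: [-179.9, -0.0, 83.7]
force: [1.0, 0.1, -3.6]
width: 0.107
gripper_force: 79.5
t 11.775 pos [0.5639 0.1022 0.3006] yaw [-179.9   -0.    83.7] F [ 1.   0.1 -3.6] w 0.107 gf 79.49842929840088 -> target [0.5684 0.2777 0.29  ] tool delta mm [174.9 -14.9  10.7] n 2.814207351264922
```

```bash
python3 -m crank '[{"delta_pos":[35,-3,2],"yaw":0,"jaw":1},{"delta_pos":[40,-3,2],"yaw":0,"jaw":1},{"delta_pos":[40,-3,2],"yaw":0,"jaw":1},{"delta_pos":[40,-3,2],"yaw":0,"jaw":1},{"delta_pos":[20,-3,2],"yaw":0,"jaw":1}]'
python3 -m crank '[{"delta_pos":[0,0,0],"yaw":0,"jaw":1},{"delta_pos":[0,0,0],"yaw":0,"jaw":1}]'
python3 - <<'E'
from h import *
from bench import vision
np.set_printoptions(precision=4,suppress=True)
go(W(S0,SY,[22,78,290]))
o=np.zeros((600,800,3),np.uint8)
for i,n in enumerate(("side","top")):
    c=vision.camera(n);P=pts(c);np.savez(n+"1.npz",**c)
    d=Ro.from_euler("z",-SY,degrees=True).apply(P.reshape(-1,3)-S0).reshape(P.shape)
    col=c["pixels"].astype(int)
    k=(abs(d[...,0]-22)<1e9)&(abs(d[...,0]-.022)<.02)&(d[...,1]>-.1)&(d[...,1]<.12)&(d[...,2]>.12)&(d[...,2]<.36)&(col[...,0]>110)&(col[...,0]-col[...,2]>10)
    q=d[k];print(n,len(q));
    if len(q): print(np.percentile(q,[1,50,99],axis=0), cv2.minAreaRect((q[:,1:]*1000).astype(np.float32)),cv2.minAreaRect((q[:,:2]*1000).astype(np.float32)))
    v,u=np.where(k);
    print(u.min(),u.max(),v.min(),v.max()) if len(q) else 0
    cx=int(np.median(u)) if len(q) else 200;cy=int(np.median(v)) if len(q) else 200
    x0=max(0,cx-70);y0=max(0,cy-90);cr=c["pixels"][y0:y0+200,x0:x0+130]
    o[:cr.shape[0]*3,i*400:i*400+cr.shape[1]*3]=cv2.resize(cr,None,fx=3,fy=3,interpolation=cv2.INTER_CUBIC);print(n,x0,y0)
cv2.imwrite("pics/p7.png",o[:,:,::-1])
E
```

```text
t: 12.4
eef_pos: [0.5682, 0.2778, 0.2903]
tcp_rot: [-179.9, 0.0, 83.7]
force: [0.4, 0.2, -4.1]
width: 0.106
gripper_force: 79.5
t: 12.65
eef_pos: [0.5687, 0.2752, 0.2911]
tcp_rot: [-180.0, 0.0, 83.6]
force: [-0.1, -0.4, -3.5]
width: 0.109
gripper_force: 79.5
t 12.65 pos [0.5687 0.2752 0.2911] yaw [-180.     0.    83.6] F [-0.1 -0.4 -3.5] w 0.109 gf 79.48910593986511 -> target [0.5684 0.2777 0.29  ] tool delta mm [ 2.4 -0.6  1.1] n 0.043940933322904566
side 1261
[[ 0.0165 -0.0903  0.1947]
 [ 0.0174  0.0624  0.2984]
 [ 0.0303  0.0988  0.3551]] ((2.8281326293945312, 277.1746826171875), (168.96554565429688, 190.45004272460938), 88.68832397460938) ((25.936443328857422, 3.3206558227539062), (24.947660446166992, 192.4112091064453), 1.9644348621368408)
221 267 185 333
side 173 192
top 1357
[[ 0.0173 -0.0896  0.1974]
 [ 0.0182 -0.0105  0.3086]
 [ 0.0274  0.0828  0.3566]] ((-1.7618484497070312, 274.7575988769531), (185.221435546875, 169.69964599609375), 1.4312043190002441) ((22.338970184326172, -0.37650299072265625), (185.01622009277344, 22.807039260864258), 85.70821380615234)
120 209 179 204
top 95 102
```

View pics/p7.png

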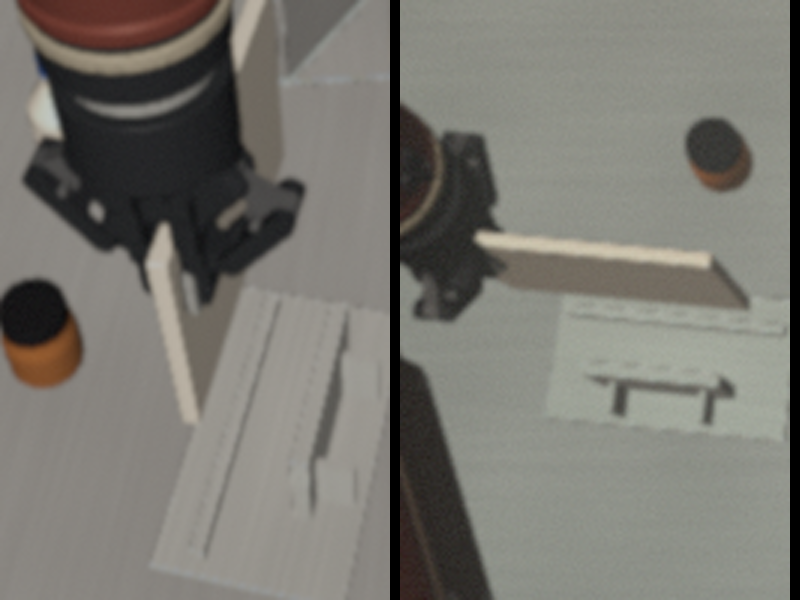

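The board is held upright, square and centred above the stand (bottom z≈0.195, faces at stand x≈17–27 mm). Lowering between wall and rail.

```bash
python3 -m crank '[{"delta_pos":[0,0,42],"yaw":0,"jaw":1},{"delta_pos":[0,0,42],"yaw":0,"jaw":1},{"delta_pos":[0,0,42],"yaw":0,"jaw":1},{"delta_pos":[0,0,42],"yaw":0,"jaw":1},{"delta_pos":[0,0,5],"yaw":0,"jaw":1}]'
python3 -m crank '[{"delta_pos":[0,0,5],"yaw":0,"jaw":1},{"delta_pos":[0,0,3],"yaw":0,"jaw":1},{"delta_pos":[0,0,2],"yaw":0,"jaw":1},{"delta_pos":[0,0,0],"yaw":0,"jaw":1}]' 30
```

```text
t: 13.38
eef_pos: [0.5668, 0.2745, 0.1158]
tcp_rot: [-179.7, 0.1, 83.6]
force: [0.5, 0.0, -3.0]
width: 0.108
gripper_force: 79.5
t: 13.88
eef_pos: [0.569, 0.2763, 0.1088]
tcp_rot: [180.0, -0.0, 83.7]
force: [-0.6, 0.2, -3.4]
width: 0.105
gripper_force: 79.5
```

```bash
python3 -m crank '[{"delta_pos":[0,0,2],"yaw":0,"jaw":1},{"delta_pos":[0,0,2],"yaw":0,"jaw":1},{"delta_pos":[0,0,0],"yaw":0,"jaw":1},{"delta_pos":[0,0,0],"yaw":0,"jaw":1}]'
python3 -m crank '[{"delta_pos":[0,0,2],"yaw":0,"jaw":1},{"delta_pos":[0,0,0],"yaw":0,"jaw":1}]'
python3 - <<'E'
from h import *
from bench import vision
go(W(S0,SY,[22,78,102]))
for n in("side","top"):
    P=pts(vision.camera(n))
    d=Ro.from_euler("z",-SY,degrees=True).apply(P.reshape(-1,3)-S0)
    k=(abs(d[:,0]-.022)<.013)&(d[:,1]>-.11)&(d[:,1]<.06)&(d[:,2]>.03)&(d[:,2]<.19);q=d[k]
    print(n,np.percentile(q,[1,50,99],axis=0).round(4).tolist())
    for y in(-.07,-.03,.01,.05):
        m=abs(q[:,1]-y)<.02; print(y,m.sum(),q[m,2].max() if m.any() else 0)
E
```

```text
t: 14.38
eef_pos: [0.5694, 0.2763, 0.1061]
tcp_rot: [179.9, -0.0, 83.7]
force: [-3.4, -1.9, 11.2]
width: 0.109
gripper_force: 81.8
t: 14.62
eef_pos: [0.5697, 0.2765, 0.106]
tcp_rot: [179.8, -0.1, 83.7]
force: [-6.8, -3.7, 26.7]
width: 0.107
gripper_force: 84.1
t 14.625 pos [0.5697 0.2765 0.106 ] yaw [ 1.798e+02 -1.000e-01  8.370e+01] F [-6.8 -3.7 26.7] w 0.107 gf 84.13872957229614 -> target [0.5684 0.2777 0.102 ] tool delta mm [ 1.  -1.5  4. ] n 0.06987242708881986
side [[0.017, -0.0885, 0.0323], [0.0178, -0.0539, 0.1096], [0.0256, 0.055, 0.1708]]
-0.07 268 0.17244478978785197
-0.03 189 0.17071945068439415
0.01 1 0.056564882503819684
0.05 19 0.05306705024685819
top [[0.0177, -0.0927, 0.033], [0.0189, -0.0199, 0.1358], [0.0283, 0.0591, 0.1728]]
-0.07 202 0.1750296857159789
-0.03 201 0.17238387426567855
0.01 196 0.17278253101167984
0.05 153 0.18306906488218982
```

```bash
python3 -m crank '[{"delta_pos":[0,0,-2],"yaw":0,"jaw":0.78},{"delta_pos":[0,0,0],"yaw":0,"jaw":0.72},{"delta_pos":[0,0,0],"yaw":0,"jaw":0.68},{"delta_pos":[0,-2,0],"yaw":0,"jaw":0.64},{"delta_pos":[0,-2,0],"yaw":0,"jaw":0.6}]' 20
python3 -m crank '[{"delta_pos":[0,-2,0],"yaw":0,"jaw":0.58},{"delta_pos":[0,-2,0],"yaw":0,"jaw":0.56},{"delta_pos":[0,-2,0],"yaw":0,"jaw":0.54},{"delta_pos":[0,-3,0],"yaw":0,"jaw":0.52},{"delta_pos":[0,-3,0],"yaw":0,"jaw":0.5}]'
python3 - <<'E'
from h import *
from bench import vision
go(W(S0,SY,[22,78,108]))
P=pts(vision.camera("top"))
d=Ro.from_euler("z",-SY,degrees=True).apply(P.reshape(-1,3)-S0)
k=(abs(d[:,0])<.06)&(d[:,1]>-.11)&(d[:,1]<.05)&(d[:,2]>.03)&(d[:,2]<.19);q=d[k]
for z in (.05,.08,.1,.13,.15,.165):
    m=abs(q[:,2]-z)<.006; print(z,m.sum(),np.median(q[m],0).round(4))
E
```

```text
t: 15.35
eef_pos: [0.5646, 0.2766, 0.1041]
tcp_rot: [-180.0, 0.0, 83.7]
force: [0.8, 0.4, 0.4]
width: 0.199
gripper_force: 0.1
t: 15.98
eef_pos: [0.5526, 0.2779, 0.1043]
tcp_rot: [-180.0, 0.0, 83.7]
force: [0.7, 0.3, -0.7]
width: 0.247
gripper_force: 0.0
t 15.975 pos [0.5526 0.2779 0.1043] yaw [-180.     0.    83.7] F [ 0.7  0.3 -0.7] w 0.247 gf 0.0 -> target [0.5684 0.2777 0.108 ] tool delta mm [ 1.5 15.7 -3.7] n 0.259659139991629
0.05 61 [-0.0371 -0.0134  0.0526]
0.08 27 [-0.0312 -0.0125  0.0816]
0.1 25 [-0.0263  0.0108  0.0949]
0.13 5 [ 0.0023 -0.0937  0.1262]
0.15 4 [ 0.0012 -0.0938  0.1525]
0.165 247 [-0.0002 -0.0228  0.1653]
```

```bash
python3 -m crank '[{"delta_pos":[0,-3,0],"yaw":0,"jaw":0.48},{"delta_pos":[0,-3,0],"yaw":0,"jaw":0.46},{"delta_pos":[0,-3,0],"yaw":0,"jaw":0.44},{"delta_pos":[0,-3,0],"yaw":0,"jaw":0.42},{"delta_pos":[0,-3,0],"yaw":0,"jaw":0.4}]'
python3 - <<'E'
from h import *
from bench import vision
go(W(S0,SY,[-31,78,106]))
c=vision.camera("side")
c0,y,n=board(pts(c),W(S0,SY,[5,-30,90]),.1,.025)
print(Ro.from_euler("z",-SY,degrees=True).apply(c0-S0))
E
```

```text
t: 16.65
eef_pos: [0.5377, 0.2796, 0.1043]
tcp_rot: [-180.0, 0.0, 83.7]
force: [-0.4, 1.3, -0.0]
width: 0.299
gripper_force: 0.0
t 16.65 pos [0.5377 0.2796 0.1043] yaw [-180.     0.    83.7] F [-0.4  1.3 -0. ] w 0.299 gf 0.0 -> target [0.5157 0.2836 0.106 ] tool delta mm [  1.6 -22.3  -1.7] n 0.35912231326722627
board c [0.5037 0.2013 0.0981] yaw -7.1 tilt from upright -7.0 size 0.1309 0.1325 rect ((114.41324615478516, 141.7786865234375), 11.080735206604004)
[-0.03377694 -0.00512914  0.09808381]
```

```bash
python3 -m crank '[{"delta_pos":[0,-3,0],"yaw":0,"jaw":0.38},{"delta_pos":[0,-3,0],"yaw":0,"jaw":0.36},{"delta_pos":[0,-3,0],"yaw":0,"jaw":0.34},{"delta_pos":[0,-3,0],"yaw":0,"jaw":0.32},{"delta_pos":[0,-3,0],"yaw":0,"jaw":0.3}]'
python3 - <<'E'
from h import *
from bench import vision
go(W(S0,SY,[-31,78,106]))
c=vision.camera("side");t=vision.camera("top")
o=np.zeros((600,800,3),np.uint8)
o[:,:399]=cv2.resize(c["pixels"][230:430,180:313],(399,600))[:600]
o[:,401:]=cv2.resize(t["pixels"][120:320,100:233],(399,600))
cv2.imwrite("pics/p8.png",o[:,:,::-1])
E
```

```text
t: 17.32
eef_pos: [0.5228, 0.2812, 0.1043]
tcp_rot: [-180.0, 0.0, 83.7]
force: [-0.1, -0.8, -0.2]
width: 0.35
gripper_force: 0.0
t 17.325 pos [0.5228 0.2812 0.1043] yaw [-180.     0.    83.7] F [-0.1 -0.8 -0.2] w 0.35 gf 0.0 -> target [0.5157 0.2836 0.106 ] tool delta mm [ 1.5 -7.3 -1.7] n 0.12272310876015416
```

View pics/p8.png

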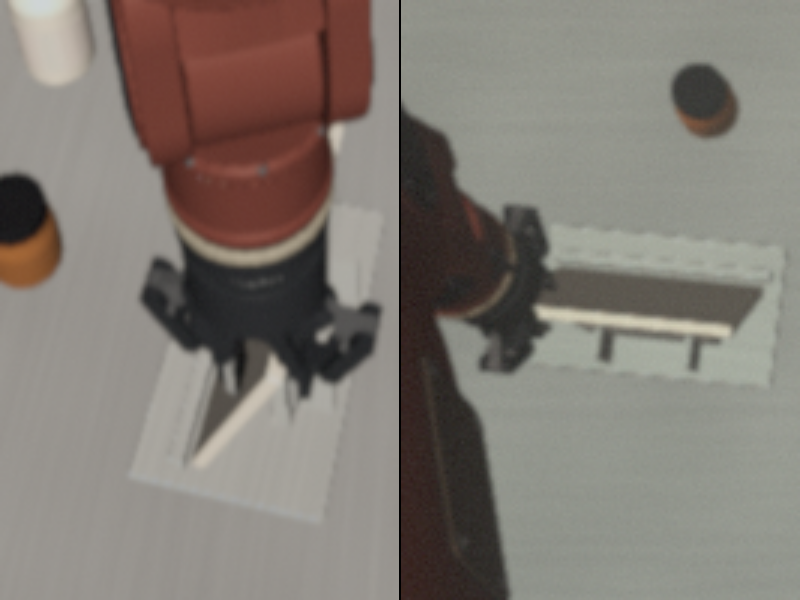

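The board is leaning back along the stand (top edge at (640,322) in the top crop), with its foot at the rail at (200,465). I'll finish the lowering and then open.

```bash
python3 -m crank '[{"delta_pos":[0,-3,0],"yaw":0,"jaw":0.26},{"delta_pos":[0,-3,0],"yaw":0,"jaw":0.22},{"delta_pos":[0,-2,0],"yaw":0,"jaw":0.16},{"delta_pos":[0,0,0],"yaw":0,"jaw":0.08},{"delta_pos":[0,0,0],"yaw":0,"jaw":0}]'
python3 - <<'E'
from h import *
from bench import vision
go(W(S0,SY,[-31,78,106]))
for n in("side","top"):
    P=pts(vision.camera(n));d=Ro.from_euler("z",-SY,degrees=True).apply(P.reshape(-1,3)-S0)
    k=(d[:,0]>-.06)&(d[:,0]<.028)&(d[:,1]>-.1)&(d[:,1]<.05)&(d[:,2]>.03)&(d[:,2]<.17);q=d[k]
    for z in (.04,.06,.08,.1,.12,.14,.155):
        m=abs(q[:,2]-z)<.006; print(n,z,m.sum(),(np.percentile(q[m,0],[10,50,90]).round(4),np.percentile(q[m,1],[2,98]).round(4)) if m.any() else "")
E
```

```text
t: 18.05
eef_pos: [0.5152, 0.2821, 0.1043]
tcp_rot: [180.0, -0.0, 83.7]
force: [0.7, -0.9, -0.1]
width: 0.5
gripper_force: 0.0
t 18.05 pos [0.5152 0.2821 0.1043] yaw [180.   -0.   83.7] F [ 0.7 -0.9 -0.1] w 0.5 gf 0.0 -> target [0.5157 0.2836 0.106 ] tool delta mm [ 1.5  0.3 -1.7] n 0.036079379924270356
side 0.04 30 (array([-0.0567, -0.0481, -0.0349]), array([-0.0389,  0.0442]))
side 0.06 20 (array([-0.0574, -0.0521, -0.0389]), array([-0.0421,  0.0433]))
side 0.08 3 (array([-0.0054, -0.0043, -0.0036]), array([0.0411, 0.0479]))
side 0.1 0 
side 0.12 0 
side 0.14 0 
side 0.155 10 (array([-0.0466, -0.0456, -0.0442]), array([-0.074 , -0.0599]))
top 0.04 90 (array([-0.0458,  0.0135,  0.016 ]), array([-0.0908,  0.0445]))
top 0.06 105 (array([-0.0496,  0.0038,  0.0071]), array([-0.0934,  0.0439]))
top 0.08 85 (array([-0.0063, -0.0039, -0.0012]), array([-0.0932,  0.0442]))
top 0.1 85 (array([-0.0149, -0.0126, -0.0103]), array([-0.0929,  0.0481]))
top 0.12 89 (array([-0.0233, -0.0211, -0.0189]), array([-0.0934,  0.0469]))
top 0.14 97 (array([-0.0321, -0.0298, -0.0274]), array([-0.094 ,  0.0446]))
top 0.155 281 (array([-0.0447, -0.0402, -0.0353]), array([-0.0916,  0.0475]))
```

```bash
python3 -m crank '[{"delta_pos":[0,0,0],"yaw":0,"jaw":-0.5},{"delta_pos":[0,0,0],"yaw":0,"jaw":-1},{"delta_pos":[0,0,0],"yaw":0,"jaw":-1},{"delta_pos":[0,0,-15],"yaw":0,"jaw":-1},{"delta_pos":[0,0,-30],"yaw":0,"jaw":-1}]'
python3 -m crank '[{"delta_pos":[0,0,-50],"yaw":0,"jaw":-1},{"delta_pos":[20,-30,-40],"yaw":0,"jaw":-1},{"delta_pos":[40,-40,0],"yaw":0,"jaw":-1},{"delta_pos":[40,-40,0],"yaw":0,"jaw":-1},{"delta_pos":[0,0,0],"yaw":0,"jaw":-1}]'
python3 - <<'E'
from h import *
from bench import vision
for n in("side","top"):
    c=vision.camera(n);np.savez(n+"2.npz",**c)
    P=pts(c);d=Ro.from_euler("z",-SY,degrees=True).apply(P.reshape(-1,3)-S0)
    k=(d[:,0]>-.06)&(d[:,0]<.028)&(abs(d[:,1])<.1)&(d[:,2]>.03)&(d[:,2]<.148);q=d[k]
    x=q[:,0]+.45*(q[:,2]-.08); q=q[abs(x+.005)<.008]
    A=np.c_[q[:,1:],np.ones(len(q))];s=np.linalg.lstsq(A,q[:,0],rcond=None)[0]
    e=q[:,0]-A@s;g=abs(e)<.003;s=np.linalg.lstsq(A[g],q[g,0],rcond=None)[0]
    print(n,len(q),g.sum(),"dx/dy deg",np.degrees(s[0]),"lean",np.degrees(np.arctan(-s[1])),"front x at z=.0105",s[1]*.0105+s[2],"at .08",s[1]*.08+s[2],"y ext",np.percentile(q[g,1],[.5,99.5]))
    o=cv2.resize(c["pixels"][270:410,200:340] if n=="side" else c["pixels"][170:290,110:250],None,fx=4,fy=4,interpolation=cv2.INTER_CUBIC)
    cv2.imwrite(f"pics/q{n}.png",o[:,:,::-1])
E
```

```text
t: 18.77
eef_pos: [0.5144, 0.2818, 0.1497]
tcp_rot: [-179.9, 0.0, 83.7]
force: [1.1, -0.2, 0.4]
width: 1.002
gripper_force: 0.0
t: 19.4
eef_pos: [0.4144, 0.3963, 0.2407]
tcp_rot: [180.0, -0.1, 83.9]
force: [0.8, -0.2, -0.3]
width: 1.002
gripper_force: 0.0
side 1537 1476 dx/dy deg -0.07477939893096618 lean 23.6402159399781 front x at z=.0105 0.025675574898095556 at .08 -0.0047463395655405055 y ext [-0.08982685  0.09716438]
top 1026 1011 dx/dy deg 0.051619046124875737 lean 23.65973012754404 front x at z=.0105 0.02691980506517716 at .08 -0.0035303197949871287 y ext [-0.09382427  0.09392259]
```

View pics/qside.png

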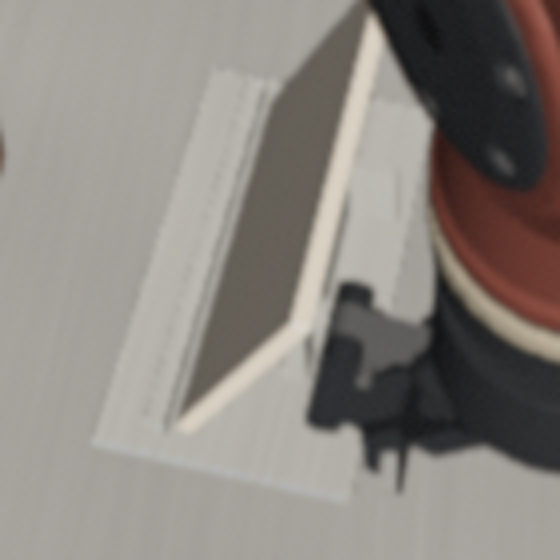

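Both cameras agree on the released board:
- **Lean:** 23.7° (limits 22–30°).
- **Centring:** within 4 mm.
- **Squareness:** within 0.1°.
- **Foot:** about 3–4 mm from the rail, inside the 7 mm tolerance.

The hand is clear, so I'm handing in.

```bash
python3 -c "
from bench import job
print(job.sign_off())"
```

```text
the job is handed in; nothing more can be done
None
```

I slid the board along the drainer, pinched it and leaned it on the drying stand, then handed the job in at about 19.5 s; measured before hand-in, it leans 23.7° against the wall, square and centred to within 4 mm, with its foot about 3–4 mm short of the rail (inside the 7 mm tolerance), and sign-off returned no verdict.

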